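# Prop the parts case open and sort the bench

### The job

Open the lid of the red parts case right back, swing the yellow prop rod up out of its clip and lower the lid so that the rod's tip sits in the slot of the lid's side tab and holds the lid open. Only then clear the mat: put every steel socket into the blue tray and every coloured glue tab into the yellow tray inside the case. Leave the lid propped open, and do not disturb the hammer, spray bottle or wax tin.

Things in the scene. Friction and masses are not known exactly. Their poses are not given: they have to be found in the camera images.
- case: Red plastic case fixed to the bench, 220 (x) x 215 (y) x 75 mm high, walls 5 mm; origin at the centre of its underside, z up. The lid's hinge lies along its +y top edge, at y = +107.5 mm, z = 75 mm, parallel to x. A black foam insert, top at z = 60 mm, fills y = +9 to +99 mm; two trays lie in the rest. The prop rod lies outside its -x end, 40 mm from that wall.
- lid (a joint): Lid angle in rad: 0 closed, grows as it opens, stop at 1.78 (a little past upright, where it stays by itself); below about 1.5 it falls shut unless held or propped; with the rod in the slot it rests near 1.4. Red plate 220 x 215 x 8 mm, 0.7 kg, whose underside passes through the hinge line.
- lid_bar (a point): Middle of the lid's black handle bar: round, 12 mm thick, 110 mm long, parallel to the hinge, 252 mm from it, with a 31 mm open gap between the bar and the free edge of the lid, in the plane of the lid, so it can be straddled and pinched from above at any lid angle. At lid angle a it lies in the case frame at x = 0, y = 107.5 - 252 cos(a) + 4 sin(a), z = 75 + 252 sin(a) + 4 cos(a) mm.
- rod (a joint): Prop rod angle in rad: 0 lying level in its open-topped clip (no snap), grows as it swings up, stop at 0.824. A light stiff pivot: it stays where it is left. At its stop or up to 0.06 short of it the tip lies in the way of the slot as the lid is lowered; the slot is flared.
- rod_grip (a point): Middle of the black sleeve on the yellow prop rod, 110 mm from its pivot; rod 10 mm thick (sleeve 13 mm in looks), 243 mm from pivot to the centre of its tip. The pivot lies in the case frame at (-150, -90, 50) mm, its axis along the case's x; at angle b a point s from the pivot lies at y = -90 + s cos(b), z = 50 + s sin(b) mm. Clear space 30 mm either side of the sleeve.
- rod_tip (a point): Centre of the rod's round tip (5 mm radius).
- slot (a point): Where the centre of the rod's tip sits when home in the slot: between two flared lips under the steel tab on the lid's -x side, 150 mm from the hinge.
- tray_blue: Blue open tray for sockets, 104 x 106 x 30 mm, walls and floor 3 mm, fixed in the case, its underside 6 mm above the bench; origin at the centre of its underside; axes as the case's. The blue and yellow trays may be swapped.
- tray_yellow: Yellow open tray for glue tabs; same size and origin as the blue one.
- socket1: Steel socket, a cylinder 27 mm in diameter, 34 mm tall, 90 g, starting upright on the mat (top 3 mm above the bench); origin at its centre, z along its axis. May be absent.
- socket2: Steel socket, a cylinder 27 mm in diameter, 34 mm tall, 90 g, starting upright on the mat (top 3 mm above the bench); origin at its centre, z along its axis. May be absent.
- socket3: Steel socket, a cylinder 27 mm in diameter, 34 mm tall, 90 g, starting upright on the mat (top 3 mm above the bench); origin at its centre, z along its axis. May be absent.
- tab1: Plastic glue tab (green or orange): disc 30 mm in diameter and 7 mm thick below a stem 16 mm in diameter, 36 mm tall in all, 30 g, starting upright on its disc on the mat; origin at mid height, z along the stem. May be absent.
- tab2: Plastic glue tab (green or orange): disc 30 mm in diameter and 7 mm thick below a stem 16 mm in diameter, 36 mm tall in all, 30 g, starting upright on its disc on the mat; origin at mid height, z along the stem. May be absent.
- tab3: Plastic glue tab (green or orange): disc 30 mm in diameter and 7 mm thick below a stem 16 mm in diameter, 36 mm tall in all, 30 g, starting upright on its disc on the mat; origin at mid height, z along the stem. May be absent.
- hammer: Bystander: hammer lying on the bench, 270 mm long.
- spray: Bystander: white spray bottle, 60 mm in diameter, 170 mm tall; origin at its underside.
- wax: Bystander: tin of wax, 80 mm in diameter, 60 mm tall; origin at its underside.

How it is judged:
By the outcome, as a careful person would: the job done as asked, in the order asked, and still so for the second after the job is handed in, with the robot touching nothing.
Of socket1, tab1, socket2, tab2, tab3, socket3 only 4 to 6 are there at a start; the rules pass over those that are not, and their reading is None.
At some moment in a run one of socket1, tab1, socket2, tab2, tab3, socket3 may be knocked a few centimetres aside while the robot is not near it.
Once in a run the grip may slacken for a moment while it holds something.
It also fails if it takes over 210 s, if anything falls off the work surface, if the arm or the gripper's body presses on something with over 40 N, if the wrist force passes 120 N, or if a joint passes its speed limit or range.

### The arm

A 6-joint arm with a two-finger parallel gripper is mounted at the origin on the work surface. World frame = base frame: x ahead of the robot, y to its left, z up, the work surface at z = 0. Lengths are in m, angles in degrees, forces in N, time in s.
With the tool pointing down it reaches from about 0.4 to 0.825 m from the base axis. Payload 7 kg.
Tool frame: the origin (TCP) lies on the centre line of the jaws, within the pads' length; the fingertips stand 22 mm ahead of it and the grasp point (between the pads) lies 3 mm ahead of it; z points along the fingers, y is the line along which they close (so a half turn about z gives the same grasp; the last joint's range is limited). The gripper opens to 88 mm and grips with 3 to 60 N. Pads are 19 mm wide; open, the fingers measure 130 mm over their backs; the gripper's body (78 mm by 193 mm) begins 47 mm behind the grasp point.
Start: joints at [-59.353, 20.546, 0.682, 0, -70.136, -16.507], TCP at [0.165, -0.655, 0.249] pointing down, gripper open.
Joint ranges: [-176.03, 176.03], [-82.01, 121.73], [-58.28, 71.71], [-173.87, 95.51], [-174.79, -0.11], [-173.66, 173.66]. Speed limits (degrees/s): [136.94, 136.94, 172.46, 180, 180, 180].

### API

Orientations are given as [roll, pitch, yaw] about the fixed x, y, z axes, in that order (R = Rz(yaw) Ry(pitch) Rx(roll)).
In Python, from plant import get_state, cams, r gives the robot as it stands.
- The arm moves only by the tool apply_moves, never from a script. Its argument "targets" is a list of rows, each an object with "dp": the shift along the world's x, y, z in m, a list of three; "yaw": the turn about the world's z in degrees. In form: [{"dp": [x, y, z], "yaw": yaw}, ...]. A call has 1 to 20 rows; each row is the pose to reach, as a shift and turn from the pose commanded when the call began; what a row does not reach only later rows make up. A row lasts 1/12 s, in which the tool goes at most 41.7 mm and 7.16 degrees, less where a joint would pass 70% of its speed; a pose out of reach is approached as far as the arm can. A call with a gripper value outside its range is refused whole. "grip" is the gripper command: -1 is fully open, 1 is shut, values between are in proportion, set as the call begins (left out, the last holds). The fingers move at their own pace and stop on an object; "squeeze" is the grip in N (left out, the last holds). Time passes only in rows, so rows that repeat a pose let the fingers close. It gives the time, the measured TCP pose, the force, the opening and the grip force at its end, in the units of the state.
- get_state(): the state, without advancing time (a new reading comes with each control period).
- cams.capture(name): name is "scene" or "top" or "wrist"; returns a dict with "image" (384x512x3 uint8, red, green, blue), "range_z" (384x512 float32, m along the optical axis (not along the pixel's ray), 0 where there is no reading), "fx", "fy", "cx", "cy" (pixels), "R" (3x3) and "t" (3): a world point X has camera coordinates R X + t; the wrist camera has in their place "T_tool_cam" (4x4, takes a point from camera to tool coordinates, whose origin is the TCP and whose axes are the flange's). Camera axes: x right, y down, z forward; pixel columns grow to the right and rows downward; lengths in m; the calibration is good to about 2 mm. A picture is of the moment at which its call begins: read the wrist's pose just before it.
- r.close_job(): hands the job in; it is judged then, once.
The state is a dict: "time_s": time; "joints": joint angles; "qd": joint speeds; "joint_torque": joint torques, N m; "tcp_pos": TCP position; "eef_rot": TCP orientation; "contact_force": force on the tool from outside, world axes, zero at the start; "moment": the same for the moment, N m; "gripper_width": finger opening in m; "gripper_force": force on a finger pad.
Only numpy, scipy, OpenCV 4.12 (cv2) and the standard library are available. Lean on these libraries where they do the work, as an engineer would, in place of code of your own. Each camera call takes 0.05 s, during which the arm holds its last target. There are 200 camera calls.

## Working session

There is one attempt and no reset: what is moved stays moved. The work goes in short steps, Python scripts to look and compute and a tool call to move; the robot and the scene stay as the last step left them, time stands still between calls to the robot, and variables do not carry over. Pictures are saved under pics/ and viewed, at most 14 in all, crops included, and the job is handed in when it is done.

Besides the shell and the picture viewer there is one more tool, called as a command line: name --argument value ..., lists and objects as JSON in quotes. apply_moves: Moves the arm, as the interface text tells. Its arguments: {"type":"object","properties":{"targets":{"type":"array","items":{"type":"object","properties":{"dp":{"type":"array","items":{"type":"number"}},"yaw":{"type":"number"}}}},"grip":{"type":"number"},"squeeze":{"type":"number"}},"required":["targets"]}

```bash
ls; mkdir -p pics
cat > h.py <<'E'
import numpy as np, cv2
from plant import get_state, cams, r
def save(n,img): cv2.imwrite(f'pics/{n}.png',cv2.cvtColor(img,cv2.COLOR_RGB2BGR))
def cloud(c):
    z=c['range_z']; v,u=np.mgrid[0:z.shape[0],0:z.shape[1]]
    P=np.stack([(u-c['cx'])/c['fx']*z,(v-c['cy'])/c['fy']*z,z],-1)
    return (P-c['t'])@c['R']
E
python3 - <<'E'
from h import *
print(get_state())
for n in('top','scene'):
    c=cams.capture(n); save(n+'1',c['image']); np.savez(n+'1.npz',**c)
    print(n,c['fx'],c['cx'],c['cy'],c['R'].round(3).tolist(),c['t'])
E
```

```text
pics
{'time_s': 0.0, 'joints': array([-5.93535749e+01,  2.05917449e+01,  6.35394350e-01, -2.21860867e-02,
       -7.01358261e+01, -1.65071440e+01]), 'qd': array([ 0.00671578, -0.04306036,  0.011643  ,  0.07564303, -0.08069169,
       -0.02539059]), 'joint_torque': array([-2.65424587e-04, -5.82715845e+01,  2.93067706e+01,  6.99767411e+00,
        6.96237505e-03, -1.49798116e-04]), 'tcp_pos': array([ 0.16477433, -0.65412046,  0.24762497]), 'eef_rot': array([ 1.79905696e+02, -6.19662550e-03, -1.65868269e+02]), 'contact_force': array([0.71330516, 1.00914991, 0.22096623]), 'moment': array([-0.01559402,  0.05787728,  0.00071599]), 'gripper_force': 0.0, 'gripper_width': 0.08751835244300239}
top 409.9902351673944 258.0612248412739 196.95128832066445 [[-0.025, -1.0, -0.007], [-0.985, 0.026, -0.172], [0.172, 0.003, -0.985]] [-0.03345071  0.6012179   1.68109609]
scene 466.4613857755815 249.18699694020202 193.78013733749233 [[0.807, 0.59, -0.009], [0.325, -0.458, -0.827], [-0.493, 0.665, -0.562]] [-0.45380388 -0.15571651  2.05982819]
```

View pics/top1.png

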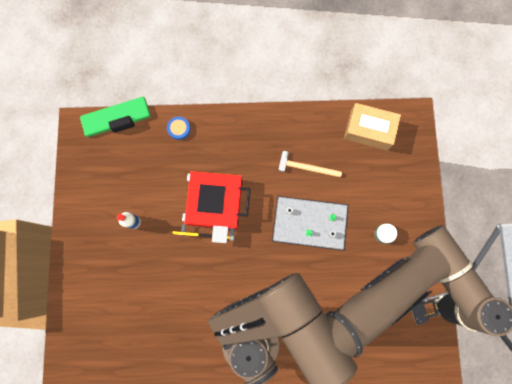

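View pics/scene1.png

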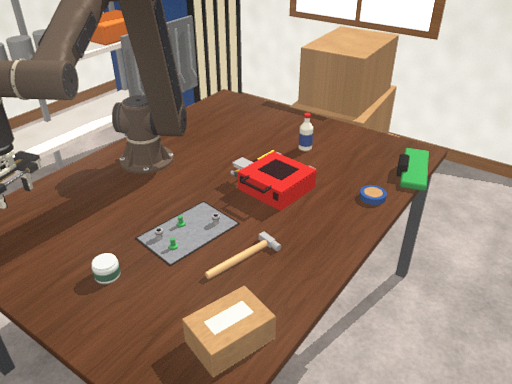

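The top view shows the red case at about px (214,200) with its handle bar on the right (~245,200) and the yellow rod at (185,233). The mat is at (311,223), with two green tabs at (333,217) and (310,232) and two sockets at (290,210) and (333,234). The hammer is at (312,165).

```bash
cat >> h.py <<'E'
def load(n): return dict(np.load(n))
def hsv(c): return cv2.cvtColor(c['image'],cv2.COLOR_RGB2HSV)
def blobs(m,P,minpx=4):
    n,l,s,ce=cv2.connectedComponentsWithStats(m.astype(np.uint8))
    for i in range(1,n):
        if s[i,4]>=minpx:
            q=P[l==i]; print(ce[i].round(1),s[i,4],'med',np.median(q,0).round(4),'min',q.min(0).round(3),'max',q.max(0).round(3))
E
python3 - <<'E'
from h import *
for n in('top1.npz','scene1.npz'):
    c=load(n);P=cloud(c);H=hsv(c);h,s,v=[H[...,i].astype(int) for i in range(3)]
    print(n)
    red=((h<6)|(h>174))&(s>180)&(v>120)
    print('red');blobs(red,P,60)
    lid=red&(abs(P[...,2]-0.083)<.012)&(P[...,1]>-0.2)
    m=cv2.findContours(lid.astype(np.uint8),0,2)[0]; m=max(m,key=cv2.contourArea)
    # project lid pixels by rays at z=.083
    uv=m[:,0].astype(float); d=np.c_[(uv[:,0]-c['cx'])/c['fx'],(uv[:,1]-c['cy'])/c['fy'],np.ones(len(uv))]@c['R']
    o=-c['t']@c['R']; X=o+d*((.083-o[2])/d[:,2])[:,None]
    print('lid rect',cv2.minAreaRect(X[:,:2].astype(np.float32)*1000))
    print('yellow');blobs((h>22)&(h<34)&(s>150)&(v>130),P,6)
    print('green');blobs((h>45)&(h<80)&(s>130)&(v>80),P,4)
    print('orange');blobs((h>=7)&(h<20)&(s>200)&(v>180),P,4)
    mat=(P[...,0]>.4)&(P[...,0]<.85)&(P[...,1]<-.05)&(P[...,1]>-.5)&(P[...,2]>.018)
    print('tall');blobs(mat,P,4)
E
```

```text
top1.npz
red
[213.7 199.6] 2079 med [0.5861 0.1302 0.0825] min [ 0.302 -0.053 -0.015] max [0.734 0.27  1.759]
lid rect ((593.197265625, 136.8782958984375), (215.67860412597656, 220.7427215576172), 83.6125717163086)
yellow
[185.4 233.3] 65 med [0.4557 0.2591 0.0521] min [ 0.45   0.209 -0.011] max [0.465 0.32  0.066]
green
[113.8 115.6] 1233 med [0.9909 0.594  0.0283] min [ 0.302 -0.053  0.009] max [1.071 0.732 1.759]
[332.3 217. ] 24 med [ 0.5088 -0.3619  0.0188] min [ 0.302 -0.372  0.003] max [ 0.521 -0.053  1.759]
[308.7 232.5] 22 med [ 0.4469 -0.259   0.0187] min [ 0.437 -0.271  0.   ] max [ 0.458 -0.253  0.041]
orange
tall
[359.1 137.6] 26 med [ 0.8471 -0.4915  0.0608] min [ 0.842 -0.499  0.021] max [ 0.85 -0.48  0.09]
[306.3 165.8] 358 med [ 0.7341 -0.2607  0.024 ] min [ 0.69  -0.41   0.018] max [ 0.807 -0.143  0.039]
[289.5 209.5] 32 med [ 0.5452 -0.1808  0.036 ] min [ 0.534 -0.192  0.028] max [ 0.556 -0.17   0.044]
[333.6 216.1] 15 med [ 0.5121 -0.3664  0.0389] min [ 0.507 -0.379  0.018] max [ 0.52  -0.36   0.043]
[309.5 231.5] 15 med [ 0.4515 -0.2625  0.0357] min [ 0.441 -0.26
[... 862 characters left out ...]
ed [ 0.5203 -0.3705  0.0089] min [ 0.506 -0.378  0.001] max [ 0.528 -0.356  0.018]
orange
tall
[215.6 216.5] 54 med [ 0.5499 -0.1833  0.0322] min [ 0.533 -0.195  0.019] max [ 0.562 -0.167  0.041]
[180.3 218.2] 29 med [ 0.4542 -0.2617  0.0332] min [ 0.443 -0.269  0.018] max [ 0.462 -0.254  0.04 ]
[158.9 231.4] 58 med [ 0.4457 -0.3594  0.0322] min [ 0.426 -0.372  0.019] max [ 0.458 -0.345  0.042]
[245.5 251.8] 465 med [ 0.7386 -0.255   0.0223] min [ 0.695 -0.414  0.018] max [ 0.811 -0.141  0.032]
[172.7 240.7] 33 med [ 0.5177 -0.3662  0.0307] min [ 0.506 -0.373  0.019] max [ 0.523 -0.357  0.042]
[226.2 294.9] 8 med [ 0.8481 -0.4966  0.0879] min [ 0.844 -0.499  0.085] max [ 0.85  -0.485  0.089]
```

apply_moves --targets '[{"dp": [0.1,-0.0,0.05],"yaw": -5},{"dp": [0.412,0.63,0.07],"yaw": -20.5},{"dp": [0.412,0.63,0.07],"yaw": -20.5},{"dp": [0.412,0.63,0.07],"yaw": -20.5},{"dp": [0.412,0.63,0.07],"yaw": -20.5},{"dp": [0.412,0.63,0.07],"yaw": -20.5},{"dp": [0.412,0.63,0.07],"yaw": -20.5},{"dp": [0.412,0.63,0.07],"yaw": -20.5},{"dp": [0.412,0.63,0.07],"yaw": -20.5},{"dp": [0.412,0.63,0.07],"yaw": -20.5},{"dp": [0.412,0.63,0.07],"yaw": -20.5},{"dp": [0.412,0.63,0.07],"yaw": -20.5},{"dp": [0.412,0.63,0.07],"yaw": -20.5},{"dp": [0.412,0.63,0.07],"yaw": -20.5},{"dp": [0.412,0.63,0.07],"yaw": -20.5},{"dp": [0.412,0.63,0.07],"yaw": -20.5},{"dp": [0.412,0.63,0.07],"yaw": -20.5},{"dp": [0.412,0.63,0.07],"yaw": -20.5},{"dp": [0.412,0.63,0.07],"yaw": -20.5},{"dp": [0.412,0.63,0.07],"yaw": -20.5}]'

```text
time_s: 1.77
tcp_pos: [0.5791, -0.0204, 0.3176]
eef_rot: [180.0, -0.0, 173.8]
contact_force: [-1.5, -0.2, 0.1]
gripper_width: 0.0875
gripper_force: 0.0
```

```bash
cat >> h.py <<'E'
from scipy.spatial.transform import Rotation as Ro
def wrist(n=None):
    s=get_state(); c=cams.capture('wrist'); Tc=c['T_tool_cam']
    W=np.eye(4);W[:3,:3]=Ro.from_euler('xyz',s['eef_rot'],degrees=True).as_matrix();W[:3,3]=s['tcp_pos']
    M=np.linalg.inv(W@Tc); c['R']=M[:3,:3];c['t']=M[:3,3]
    if n: save(n,c['image']); np.savez(n+'.npz',**c)
    return c,s
def ray(c,uv,z):
    uv=np.asarray(uv,float).reshape(-1,2)
    d=np.c_[(uv[:,0]-c['cx'])/c['fx'],(uv[:,1]-c['cy'])/c['fy'],np.ones(len(uv))]@c['R']
    o=-c['t']@c['R']; return o+d*((z-o[2])/d[:,2])[:,None]
E
python3 - <<'E'
from h import *
c,s=wrist('w1'); print(s['tcp_pos'],s['eef_rot'],s['time_s'],s['joints'].round(1),-c['t']@c['R'],c['R'][2],c['fx'])
E
```

```text
[ 0.57905137 -0.02039135  0.31764715] [ 1.79994900e+02 -3.66737375e-02  1.73840649e+02] 1.7667 [  17.3    9.5   -5.4   -0.   -75.2 -113.5] [ 0.50780359 -0.0123989   0.45506458] [ 0.2629272  -0.0283669  -0.96439857] 305.2093799427904
```

View pics/w1.png

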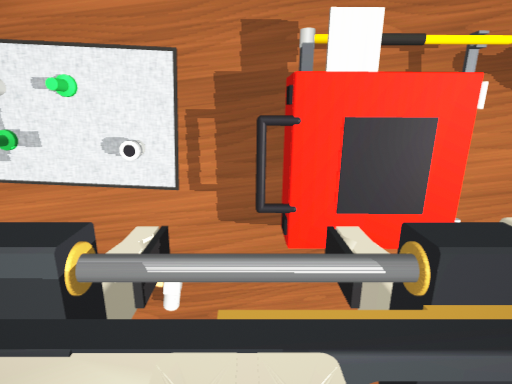

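The wrist view shows the handle bar as a vertical line at column 262 (rows 118–212), the red lid from (290,72) to about (475,248), and the rod's black sleeve at (403,39).

Run:
```python
from h import *
c=load('w1.npz');H=hsv(c);h,s,v=[H[...,i].astype(int) for i in range(3)]
P=cloud(c)
lid=((h<6)|(h>174))&(s>150)&(abs(P[...,2]-.083)<.006)
ct=max(cv2.findContours(lid.astype(np.uint8),0,2)[0],key=cv2.contourArea)
X=ray(c,ct[:,0],.083);print('lid',cv2.minAreaRect(X[:,:2].astype(np.float32)*1000),np.median(P[lid],0))
rr=np.arange(130,202,8)
m=(v<70)
for z in rr[::3]: print(z,np.where(m[z,240:285])[0]+240)
bar=[(np.mean(np.where(m[z,250:280])[0]+250),z) for z in rr]
B=ray(c,bar,.079); f=np.polyfit(B[:,0],B[:,1],1);print('bar',B.mean(0),np.degrees(np.arctan(f[0])), P[163,258:268,2])
side=np.where(m[100:230,262])[0]+100; print(side.min(),side.max(),ray(c,[(262,side.min()),(262,side.max())],.079))
ys=(h>22)&(h<34)&(s>150); 
blobs(ys,P,20)
sl=[(u,np.mean(np.where(m[25:60,u])[0]+25)) for u in range(388,422,4)]
S=ray(c,sl,.05);print('sleeve pts',S.mean(0)); cols=np.where(m[39,370:440])[0]+370;print(cols.min(),cols.max(),ray(c,[(cols.min(),39),(cols.max(),39)],.0565))
```

```text
lid ((591.0431518554688, 135.9263458251953), (223.84622192382812, 219.48655700683594), 83.49254608154297) [0.55175828 0.12564399 0.08457064]
130 [257 258 259 260 261 265]
154 [257 258 259 260 261 265]
178 [256 257 258 259 260 261 264]
bar [ 0.57190148 -0.00358487  0.079     ] -6.510015845201542 [ 0.08613644  0.08529996  0.08730419  0.08718359  0.08650127  0.08597539
  0.08364601 -0.00119685  0.00157343 -0.00040713]
116 212 [[ 0.51660823  0.00465459  0.079     ]
 [ 0.63696257 -0.00665715  0.079     ]]
[320.9  37.9] 115 med [0.4352 0.084  0.0555] min [ 0.429 -0.012  0.052] max [0.508 0.092 0.455]
[468.3  39. ] 775 med [0.4548 0.2581 0.0553] min [ 0.445 -0.012  0.001] max [0.508 0.352 0.455]
[ 77.8 252.4] 246 med [ 0.5407 -0.0631  0.3782] min [ 0.508 -0.064  0.37 ] max [ 0.543 -0.012  0.455]
[424.2 256.7] 26 med [0.5502 0.0304 0.3808] min [0.549 0.029 0.38 ] max [0.551 0.031 0.383]
[426.7 277.2] 71 med [0.5548 0.03   0.3837] min [0.551 0.029 0.382] max [0.559 0.031 0.385]
[ 66.8 280.6] 37 med [ 0.5456 -0.064   0.3838] min [ 0.543 -0.065  0.382] max [ 0.549 -0.063  0.385]
sleeve pts [0.44578369 0.18498663 0.05      ]
382 424 [[0.44399164 0.15581764 0.0565    ]
 [0.44931274 0.20545658 0.0565    ]]
```

apply_moves --targets '[{"dp": [0,0.0215,-0.03]},{"dp": [0,0.0215,-0.06]},{"dp": [0,0.0215,-0.09]},{"dp": [0,0.0215,-0.12]},{"dp": [0,0.0215,-0.15]},{"dp": [0,0.0215,-0.15]},{"dp": [0,0.0215,-0.15]},{"dp": [0,0.0215,-0.15]},{"dp": [0,0.0215,-0.15]},{"dp": [0,0.0215,-0.15]}]' --grip 0.45 --squeeze 30

```text
$.targets[0]: bad value
```

Run:
```python
from h import *
c,s=wrist('w2'); print(s['tcp_pos'],s['eef_rot'],s['gripper_width'],s['contact_force'])
H=hsv(c);v=H[...,2]
P=cloud(c)
m=(abs(P[...,2]-.083)<.006)&(v<80)
blobs(m,P,60)
```

```text
[ 0.57778362 -0.02209314  0.31754335] [-1.79982384e+02 -8.42569337e-02  1.73820798e+02] 0.08755810506829237 [-0.33400511 -0.21598569 -0.41164628]
[270.2 161.9] 1272 med [0.5646 0.0018 0.0857] min [ 0.515 -0.014  0.081] max [0.639 0.047 0.089]
[382.3 168.2] 7600 med [0.5943 0.143  0.0866] min [0.529 0.089 0.084] max [0.658 0.201 0.089]
```

View pics/w2.png

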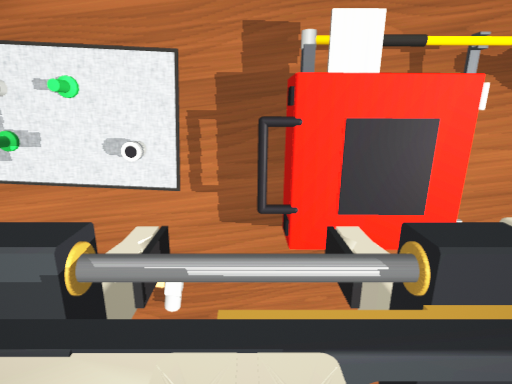

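That move was refused because the yaw was missing, so the view is unchanged (bar still at column 262).

apply_moves --targets '[{"dp": [0,0.0185,-0.03],"yaw": 0},{"dp": [0,0.0185,-0.06],"yaw": 0},{"dp": [0,0.0185,-0.09],"yaw": 0},{"dp": [0,0.0185,-0.12],"yaw": 0},{"dp": [0,0.0185,-0.15],"yaw": 0},{"dp": [0,0.0185,-0.15],"yaw": 0},{"dp": [0,0.0185,-0.15],"yaw": 0},{"dp": [0,0.0185,-0.15],"yaw": 0},{"dp": [0,0.0185,-0.15],"yaw": 0},{"dp": [0,0.0185,-0.15],"yaw": 0}]' --grip 0.45 --squeeze 30

```text
time_s: 2.7
tcp_pos: [0.5779, -0.006, 0.1707]
eef_rot: [179.9, 0.2, 173.6]
contact_force: [-0.1, 0.2, 0.4]
gripper_width: 0.0275
gripper_force: 0.0
```

Run:
```python
from h import *
c,s=wrist('w3'); print(s['tcp_pos'],s['eef_rot'],s['gripper_width'],s['contact_force'])
H=hsv(c);v=H[...,2]
P=cloud(c)
m=(abs(P[...,2]-.083)<.006)&(v<80)
blobs(m,P,60)
```

```text
[ 0.57786623 -0.00601348  0.17068685] [179.93180968   0.18125949 173.62991379] 0.027484578383127522 [-0.05217525  0.24765715  0.4409358 ]
[260.9 169.2] 2597 med [0.5383 0.0009 0.0857] min [ 0.515 -0.013  0.08 ] max [0.618 0.049 0.088]
[428.1 200.3] 7830 med [0.5919 0.1274 0.0866] min [0.528 0.092 0.084] max [0.638 0.187 0.089]
```

View pics/w3.png

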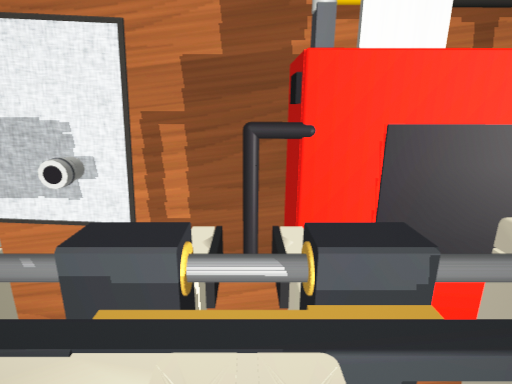

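The bar is at columns 245–258, centred between the fingers (gap columns 222–274).

Run:
```python
from h import *
c=load('w3.npz');v=hsv(c)[...,2]
for r0 in (160,190,215):
    q=np.where(v[r0,235:270]<70)[0]+235; print(r0,q.min(),q.max(),ray(c,[((q.min()+q.max())/2,r0)],.079))
print(get_state()['gripper_width'])
```

```text
160 243 257 [[5.43462648e-01 5.28981621e-04 7.90000000e-02]]
190 243 257 [[ 0.56676152 -0.00199116  0.079     ]]
215 243 257 [[ 0.58717033 -0.00419869  0.079     ]]
0.02601095295445438
```

apply_moves --targets '[{"dp": [-0.001,0.003,-0.025],"yaw": 0},{"dp": [-0.001,0.003,-0.05],"yaw": 0},{"dp": [-0.001,0.003,-0.07],"yaw": 0},{"dp": [-0.001,0.003,-0.088],"yaw": 0},{"dp": [-0.001,0.003,-0.088],"yaw": 0},{"dp": [-0.001,0.003,-0.088],"yaw": 0},{"dp": [-0.001,0.003,-0.088],"yaw": 0}]'

```text
time_s: 3.33
tcp_pos: [0.5769, -0.0028, 0.0821]
eef_rot: [180.0, 0.1, 173.7]
contact_force: [-0.3, 0.4, 0.6]
gripper_width: 0.024
gripper_force: 0.0
```

apply_moves --targets '[{"dp": [0,0,0],"yaw": 0},{"dp": [0,0,0],"yaw": 0},{"dp": [0,0,0],"yaw": 0},{"dp": [0,0,0],"yaw": 0},{"dp": [0,0,0],"yaw": 0},{"dp": [0,0,0],"yaw": 0}]' --grip 1 --squeeze 40

```text
time_s: 3.83
tcp_pos: [0.5765, -0.0031, 0.0818]
eef_rot: [180.0, 0.1, 173.7]
contact_force: [-0.7, -2.3, 6.6]
gripper_width: 0.011
gripper_force: 40.0
```

```bash
cat > arc.py <<'E'
import numpy as np,json,sys
a0,a1,n=map(float,sys.argv[1:4]); C=np.array([.593,.139,0]);t=np.radians(-6.5)
def bar(a):
    y=.1075-.252*np.cos(a)+.004*np.sin(a); return np.array([C[0]-np.sin(t)*y,C[1]+np.cos(t)*y,.075+.252*np.sin(a)+.004*np.cos(a)])
s=np.linspace(0,1,int(n)+1); s=s*s*(3-2*s) if len(sys.argv)>4 else s
b0=bar(a0)
print(bar(a0).round(3),bar(a1).round(3))
print(json.dumps([{"dp":[round(float(q),3) for q in bar(a0+(a1-a0)*k)-b0],"yaw":0} for k in s[1:]]))
E
python3 arc.py 0 .95 20 e; python3 arc.py .95 1.8 20 e; python3 -c "
from h import *
s=get_state();print(s['tcp_pos'],s['contact_force'],s['gripper_width'],s['gripper_force'])"
```

```text
[ 0.577 -0.005  0.079] [0.589 0.103 0.282]
[{"dp": [0.0, 0.0, 0.002], "yaw": 0}, {"dp": [0.0, 0.0, 0.007], "yaw": 0}, {"dp": [0.0, 0.001, 0.015], "yaw": 0}, {"dp": [0.0, 0.002, 0.025], "yaw": 0}, {"dp": [0.0, 0.003, 0.037], "yaw": 0}, {"dp": [0.001, 0.006, 0.051], "yaw": 0}, {"dp": [0.001, 0.01, 0.067], "yaw": 0}, {"dp": [0.002, 0.015, 0.082], "yaw": 0}, {"dp": [0.002, 0.022, 0.099], "yaw": 0}, {"dp": [0.003, 0.03, 0.115], "yaw": 0}, {"dp": [0.004, 0.038, 0.13], "yaw": 0}, {"dp": [0.005, 0.048, 0.145], "yaw": 0}, {"dp": [0.007, 0.059, 0.158], "yaw": 0}, {"dp": [0.008, 0.069, 0.17], "yaw": 0}, {"dp": [0.009, 0.079, 0.18], "yaw": 0}, {"dp": [0.01, 0.088, 0.188], "yaw": 0}, {"dp": [0.011, 0.096, 0.195], "yaw": 0}, {"dp": [0.012, 0.103, 0.199], "yaw": 0}, {"dp": [0.012, 0.107, 0.202], "yaw": 0}, {"dp": [0.012, 0.108, 0.203], "yaw": 0}]
[0.589 0.103 0.282] [0.612 0.307 0.32 ]
[{"dp": [0.0, 0.001, 0.001], "yaw": 0}, {"dp": [0.001, 0.005, 0.003], "yaw": 0}, {"dp": [0.001, 0.011, 0.007], "yaw": 0}, {"dp": [0.002, 0.019, 0.012], "yaw": 0}, {"dp": [0.003, 0.029, 0.017], "yaw": 0}, {"dp": [0.005, 0.04, 0.023], "yaw": 0}, {"dp": [0.006, 0.053, 0.028], "yaw": 0}, {"dp": [0.008, 0.067, 0.033], "yaw": 0}, {"dp": [0.009, 0.082, 0.037], "yaw": 0}, {"dp": [0.011, 0.098, 0.041], "yaw": 0}, {"dp": [0.013, 0.113, 0.043], "yaw": 0}, {"dp": [0.015, 0.129, 0.044], "yaw": 0}, {"dp": [0.016, 0.144, 0.045], "yaw": 0}, {"dp": [0.018, 0.158, 0.044], "yaw": 0}, {"dp": [0.019, 0.17, 0.043], "yaw": 0}, {"dp": [0.021, 0.181, 0.042], "yaw": 0}, {"dp": [0.022, 0.191, 0.04], "yaw": 0}, {"dp": [0.022, 0.197, 0.039], "yaw": 0}, {"dp": [0.023, 0.202, 0.038], "yaw": 0}, {"dp": [0.023, 0.203, 0.037], "yaw": 0}]
[ 0.57654624 -0.00312614  0.08177286] [-0.73195309 -2.29308825  6.60150596] 0.010993341272174295 39.99861001968384
```

apply_moves --targets '[{"dp": [0.0,0.0,0.002],"yaw": 0},{"dp": [0.0,0.0,0.007],"yaw": 0},{"dp": [0.0,0.001,0.015],"yaw": 0},{"dp": [0.0,0.002,0.025],"yaw": 0},{"dp": [0.0,0.003,0.037],"yaw": 0},{"dp": [0.001,0.006,0.051],"yaw": 0},{"dp": [0.001,0.01,0.067],"yaw": 0},{"dp": [0.002,0.015,0.082],"yaw": 0},{"dp": [0.002,0.022,0.099],"yaw": 0},{"dp": [0.003,0.03,0.115],"yaw": 0},{"dp": [0.004,0.038,0.13],"yaw": 0},{"dp": [0.005,0.048,0.145],"yaw": 0},{"dp": [0.007,0.059,0.158],"yaw": 0},{"dp": [0.008,0.069,0.17],"yaw": 0},{"dp": [0.009,0.079,0.18],"yaw": 0},{"dp": [0.01,0.088,0.188],"yaw": 0},{"dp": [0.011,0.096,0.195],"yaw": 0},{"dp": [0.012,0.103,0.199],"yaw": 0},{"dp": [0.012,0.107,0.202],"yaw": 0},{"dp": [0.012,0.108,0.203],"yaw": 0}]'

```text
time_s: 5.5
tcp_pos: [0.5884, 0.1022, 0.2875]
eef_rot: [-179.8, 0.2, 173.6]
contact_force: [0.3, -12.9, 13.0]
gripper_width: 0.0112
gripper_force: 40.0
```

apply_moves --targets '[{"dp": [0.0,0.003,0.0],"yaw": 0},{"dp": [0.001,0.007,0.001],"yaw": 0},{"dp": [0.001,0.013,0.004],"yaw": 0},{"dp": [0.002,0.021,0.009],"yaw": 0},{"dp": [0.003,0.031,0.015],"yaw": 0},{"dp": [0.005,0.042,0.021],"yaw": 0},{"dp": [0.006,0.054,0.026],"yaw": 0},{"dp": [0.008,0.068,0.031],"yaw": 0},{"dp": [0.009,0.083,0.035],"yaw": 0},{"dp": [0.011,0.098,0.038],"yaw": 0},{"dp": [0.013,0.113,0.04],"yaw": 0},{"dp": [0.015,0.129,0.041],"yaw": 0},{"dp": [0.016,0.144,0.042],"yaw": 0},{"dp": [0.018,0.158,0.041],"yaw": 0},{"dp": [0.019,0.17,0.04],"yaw": 0},{"dp": [0.021,0.181,0.039],"yaw": 0},{"dp": [0.022,0.189,0.037],"yaw": 0},{"dp": [0.022,0.194,0.036],"yaw": 0},{"dp": [0.022,0.198,0.036],"yaw": 0},{"dp": [0.022,0.2,0.036],"yaw": 0}]'

```text
time_s: 7.17
tcp_pos: [0.6112, 0.3034, 0.323]
eef_rot: [-179.9, 0.3, 173.7]
contact_force: [4.3, -13.0, 10.0]
gripper_width: 0.0106
gripper_force: 40.0
```

```bash
python3 -c "
from h import *
s=get_state();print(s['tcp_pos'],s['contact_force'],s['gripper_width'],s['gripper_force'])
c=cams.capture('scene');save('s2',c['image'][100:260,150:350].repeat(3,0).repeat(3,1))
s=get_state();print(s['tcp_pos'],s['contact_force'])"
```

```text
[0.61117645 0.30336236 0.32297348] [  4.33814645 -13.02536235   9.98812959] 0.010639643116504675 39.99592065811157
[0.61120332 0.30326749 0.32295411] [ 1.84752765 -5.94841435 10.7897303 ]
```

View pics/s2.png

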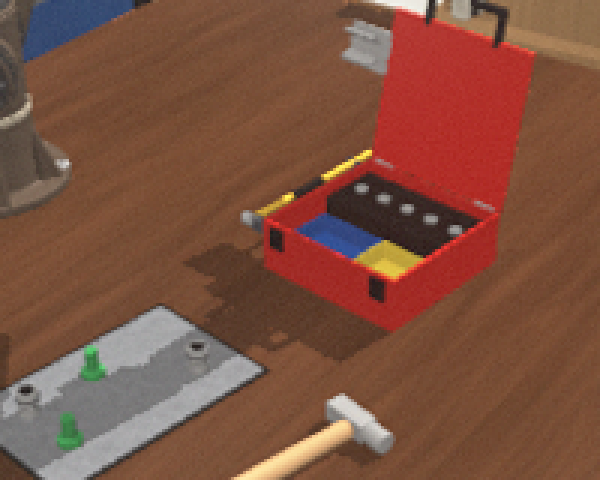

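The lid is fully open. The blue tray is on the rod side at crop (340,235), the yellow tray at (390,258), and the rod is level in its clip. I'll let go and rise.

apply_moves --targets '[{"dp": [0,0,0],"yaw": 0},{"dp": [0,0,0],"yaw": 0},{"dp": [0,0,0],"yaw": 0},{"dp": [0,0,0],"yaw": 0},{"dp": [0,0,0.015],"yaw": 0},{"dp": [0,0,0.03],"yaw": 0},{"dp": [0,0,0.05],"yaw": 0},{"dp": [0,0,0.07],"yaw": 0},{"dp": [0,0,0.08],"yaw": 0},{"dp": [-0.02,-0.03,0.08],"yaw": 5},{"dp": [-0.04,-0.06,0.08],"yaw": 12},{"dp": [-0.06,-0.08,0.07],"yaw": 19},{"dp": [-0.09,-0.1,0.06],"yaw": 26},{"dp": [-0.12,-0.12,0.04],"yaw": 33},{"dp": [-0.15,-0.125,0.01],"yaw": 40},{"dp": [-0.165,-0.125,-0.02],"yaw": 47},{"dp": [-0.165,-0.125,-0.05],"yaw": 54},{"dp": [-0.165,-0.125,-0.08],"yaw": 61},{"dp": [-0.165,-0.125,-0.1],"yaw": 68},{"dp": [-0.165,-0.125,-0.12],"yaw": 75}]' --grip 0.4

```text
time_s: 8.88
tcp_pos: [0.4439, 0.1796, 0.1979]
eef_rot: [180.0, -0.0, -111.0]
contact_force: [-0.4, -0.0, 0.7]
gripper_width: 0.0264
gripper_force: 0.0
```

apply_moves --targets '[{"dp": [0,0,-0.01],"yaw": 7},{"dp": [0,0,-0.02],"yaw": 14},{"dp": [0,0,-0.02],"yaw": 15},{"dp": [0,0,-0.02],"yaw": 15},{"dp": [0,0,-0.02],"yaw": 15},{"dp": [0,0,-0.02],"yaw": 15}]'

```text
time_s: 9.38
tcp_pos: [0.4452, 0.1803, 0.1803]
eef_rot: [-180.0, 0.1, -96.5]
contact_force: [0.2, -0.5, -0.3]
gripper_width: 0.0263
gripper_force: 0.0
```

Run:
```python
from h import *
c,s=wrist('w4'); print(s['tcp_pos'],s['eef_rot'],s['gripper_width'],s['contact_force'],s['joints'].round(1))
```

```text
[0.44519191 0.18027898 0.1803035 ] [-1.79952638e+02  5.39972552e-02 -9.65178748e+01] 0.026299551346205697 [ 0.2403723  -0.4828314  -0.31470346] [ 45.6   5.4 -28.9   0.  -55.6 -52.1]
```

View pics/w4.png

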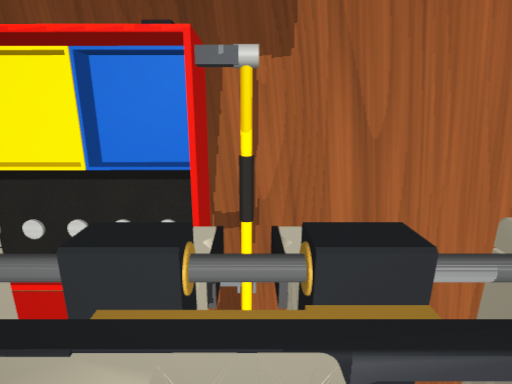

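The sleeve is at columns 240–254, rows 155–220. The yellow rod lies between the fingers.

Run:
```python
from h import *
c=load('w4.npz');v=hsv(c)[...,2]; P=cloud(c)
for r0 in (165,187,210):
    q=np.where(v[r0,232:262]<60)[0]+232; print(r0,q.min(),q.max(),ray(c,[((q.min()+q.max())/2,r0)],.05))
print(ray(c,[(247,155),(247,220)],.0565), P[180:195:5,244:250,2].round(4))
# pivot px
print(ray(c,[(247,55)],.05))
```

```text
165 240 252 [[0.44293544 0.1566597  0.05      ]]
187 240 252 [[0.44522061 0.17664659 0.05      ]]
210 240 252 [[0.44770849 0.1984066  0.05      ]]
[[0.44094744 0.14699347 0.0565    ]
 [0.44762598 0.20586201 0.0565    ]] [[0.0566 0.0595 0.0574 0.058  0.3176 0.0574]
 [0.0564 0.0564 0.0575 0.0581 0.0574 0.0574]
 [0.0579 0.0576 0.0584 0.0563 0.0575 0.0561]]
[[0.43192045 0.06743301 0.05      ]]
```

apply_moves --targets '[{"dp": [0.0,-0.004,-0.03],"yaw": 0},{"dp": [0.0,-0.004,-0.06],"yaw": 0},{"dp": [0.0,-0.004,-0.09],"yaw": 0},{"dp": [0.0,-0.004,-0.11],"yaw": 0},{"dp": [0.0,-0.004,-0.118],"yaw": 0},{"dp": [0.0,-0.004,-0.118],"yaw": 0},{"dp": [0.0,-0.004,-0.118],"yaw": 0},{"dp": [0.0,-0.004,-0.118],"yaw": 0}]'

```text
time_s: 10.1
tcp_pos: [0.4458, 0.1768, 0.063]
eef_rot: [-179.9, 0.1, -96.4]
contact_force: [0.1, 0.5, 0.1]
gripper_width: 0.0259
gripper_force: 0.0
```

apply_moves --targets '[{"dp": [0,0,0],"yaw": 0},{"dp": [0,0,0],"yaw": 0},{"dp": [0,0,0],"yaw": 0},{"dp": [0,0,0],"yaw": 0},{"dp": [0,0,0],"yaw": 0},{"dp": [0,0,0],"yaw": 0}]' --grip 1 --squeeze 20

```text
time_s: 10.6
tcp_pos: [0.4457, 0.1764, 0.0623]
eef_rot: [-179.9, 0.1, -96.3]
contact_force: [2.2, -2.4, 5.8]
gripper_width: 0.0091
gripper_force: 20.0
```

Run:
```python
import numpy as np,json
t=np.radians(-6.5); L=[]
for b in np.linspace(0,.822,21)[1:]:
    y=.11*np.cos(b)-.11; L.append({"dp":[round(-np.sin(t)*y,3),round(np.cos(t)*y,3),round(.11*np.sin(b),3)],"yaw":0})
print(json.dumps(L))
```

```text
[{"dp": [-0.0, -0.0, 0.005], "yaw": 0}, {"dp": [-0.0, -0.0, 0.009], "yaw": 0}, {"dp": [-0.0, -0.001, 0.014], "yaw": 0}, {"dp": [-0.0, -0.001, 0.018], "yaw": 0}, {"dp": [-0.0, -0.002, 0.022], "yaw": 0}, {"dp": [-0.0, -0.003, 0.027], "yaw": 0}, {"dp": [-0.001, -0.004, 0.031], "yaw": 0}, {"dp": [-0.001, -0.006, 0.036], "yaw": 0}, {"dp": [-0.001, -0.007, 0.04], "yaw": 0}, {"dp": [-0.001, -0.009, 0.044], "yaw": 0}, {"dp": [-0.001, -0.011, 0.048], "yaw": 0}, {"dp": [-0.001, -0.013, 0.052], "yaw": 0}, {"dp": [-0.002, -0.015, 0.056], "yaw": 0}, {"dp": [-0.002, -0.018, 0.06], "yaw": 0}, {"dp": [-0.002, -0.02, 0.064], "yaw": 0}, {"dp": [-0.003, -0.023, 0.067], "yaw": 0}, {"dp": [-0.003, -0.026, 0.071], "yaw": 0}, {"dp": [-0.003, -0.029, 0.074], "yaw": 0}, {"dp": [-0.004, -0.032, 0.077], "yaw": 0}, {"dp": [-0.004, -0.035, 0.081], "yaw": 0}]
```

apply_moves --targets '[{"dp": [-0.0,-0.0,0.005],"yaw": 0},{"dp": [-0.0,-0.0,0.009],"yaw": 0},{"dp": [-0.0,-0.001,0.014],"yaw": 0},{"dp": [-0.0,-0.001,0.018],"yaw": 0},{"dp": [-0.0,-0.002,0.022],"yaw": 0},{"dp": [-0.0,-0.003,0.027],"yaw": 0},{"dp": [-0.001,-0.004,0.031],"yaw": 0},{"dp": [-0.001,-0.006,0.036],"yaw": 0},{"dp": [-0.001,-0.007,0.04],"yaw": 0},{"dp": [-0.001,-0.009,0.044],"yaw": 0},{"dp": [-0.001,-0.011,0.048],"yaw": 0},{"dp": [-0.001,-0.013,0.052],"yaw": 0},{"dp": [-0.002,-0.015,0.056],"yaw": 0},{"dp": [-0.002,-0.018,0.06],"yaw": 0},{"dp": [-0.002,-0.02,0.064],"yaw": 0},{"dp": [-0.003,-0.023,0.067],"yaw": 0},{"dp": [-0.003,-0.026,0.071],"yaw": 0},{"dp": [-0.003,-0.029,0.074],"yaw": 0},{"dp": [-0.004,-0.032,0.077],"yaw": 0},{"dp": [-0.004,-0.035,0.081],"yaw": 0}]'

```text
time_s: 12.27
tcp_pos: [0.4416, 0.141, 0.1431]
eef_rot: [-179.9, 0.0, -96.3]
contact_force: [8.0, -3.2, -5.5]
gripper_width: 0.009
gripper_force: 20.0
```

apply_moves --targets '[{"dp": [0,-0.001,0.002],"yaw": 0},{"dp": [0,-0.002,0.003],"yaw": 0},{"dp": [0,-0.002,0.003],"yaw": 0},{"dp": [0,-0.002,0.003],"yaw": 0}]'

```text
time_s: 12.6
tcp_pos: [0.4413, 0.1393, 0.1449]
eef_rot: [-180.0, 0.1, -96.4]
contact_force: [11.0, 3.1, -13.6]
gripper_width: 0.0091
gripper_force: 20.0
```

```bash
cat > rod.py <<'E'
from h import *
c=cams.capture('scene');P=cloud(c);H=hsv(c);h,s,v=[H[...,i].astype(int) for i in range(3)]
t=np.radians(-6.5);Rz=np.array([[np.cos(t),-np.sin(t),0],[np.sin(t),np.cos(t),0],[0,0,1]])
Q=(P-[.592,.139,0])@Rz   # case frame
m=(h>20)&(h<36)&(s>120)&(v>90)&(abs(Q[...,0]+.15)<.02)&(Q[...,1]>-.1)&(Q[...,1]<.2)
q=Q[m];print(m.sum());b=np.arctan2(q[:,2]-.05,q[:,1]+.09);rr=np.hypot(q[:,2]-.05,q[:,1]+.09)
k=rr>.06;print('rod angle',np.median(b[k]),b[k].std(),rr.max(),np.median(q[:,0]))
k=((h<6)|(h>174))&(s>150)&(Q[...,2]>.12)&(abs(Q[...,0])<.12)&(abs(Q[...,1]-.1)<.12)
q=Q[k]; print('lid angle',np.median(np.arctan2(q[:,2]-.075,.1075-q[:,1])),k.sum())
np.savez('last.npz',**c)
save('sx',c['image'])
E
python3 rod.py
```

```text
39
rod angle 0.8356996963870955 0.036653230560975594 0.23972634483252037 -0.1446113613921736
lid angle 1.8013377940515987 1968
```

apply_moves --targets '[{"dp": [0,0,0],"yaw": 0},{"dp": [0,0,0],"yaw": 0},{"dp": [0,0,0],"yaw": 0},{"dp": [0,0,0],"yaw": 0},{"dp": [0,0,0.02],"yaw": 0},{"dp": [0,0,0.05],"yaw": 0},{"dp": [0,0,0.08],"yaw": 0},{"dp": [0,0,0.11],"yaw": -5},{"dp": [0,0,0.14],"yaw": -12},{"dp": [0,0,0.17],"yaw": -19},{"dp": [0,0,0.2],"yaw": -26},{"dp": [0,0,0.23],"yaw": -33},{"dp": [0.02,0.0,0.245],"yaw": -40},{"dp": [0.04,0.02,0.245],"yaw": -47},{"dp": [0.07,0.05,0.245],"yaw": -54},{"dp": [0.1,0.08,0.245],"yaw": -61},{"dp": [0.13,0.11,0.245],"yaw": -68},{"dp": [0.15,0.14,0.245],"yaw": -75},{"dp": [0.17,0.164,0.245],"yaw": -82},{"dp": [0.17,0.164,0.245],"yaw": -89}]' --grip 0.4

```text
time_s: 14.32
tcp_pos: [0.6128, 0.3066, 0.3861]
eef_rot: [-179.8, -0.3, 174.4]
contact_force: [-0.7, -0.3, -2.2]
gripper_width: 0.0265
gripper_force: 0.0
```

apply_moves --targets '[{"dp": [0,0,0],"yaw": -1},{"dp": [0,0,0],"yaw": -1},{"dp": [0,0,0],"yaw": -1},{"dp": [0,0,0],"yaw": -1}]'

```text
time_s: 14.65
tcp_pos: [0.6104, 0.3022, 0.3917]
eef_rot: [179.9, 0.1, 173.8]
contact_force: [-0.3, -0.1, 0.8]
gripper_width: 0.0264
gripper_force: 0.0
```

```bash
python3 rod.py
python3 - <<'E'
from h import *
c,s=wrist('w5'); print(s['tcp_pos'],s['eef_rot'],s['gripper_width'],s['joints'].round(1))
P=cloud(c);v=hsv(c)[...,2]
blobs((v<75)&(abs(P[...,2]-.32)<.02),P,30)
E
```

```text
70
rod angle 0.8354300925056053 0.025996693827322368 0.23777299137888366 -0.14506353564308877
lid angle 1.7994570003201162 1959
[0.6103947  0.30217325 0.39182581] [1.79932785e+02 5.95961633e-02 1.73748292e+02] 0.026227985870358503 [  42.7   18.4   15.7    0.   -87.2 -138.9]
[246.  186.9] 1383 med [0.5896 0.3037 0.3272] min [0.55  0.295 0.3  ] max [0.641 0.315 0.33 ]
[247.5 285.7] 72 med [0.6652 0.2969 0.3276] min [0.662 0.292 0.325] max [0.669 0.302 0.329]
```

View pics/w5.png

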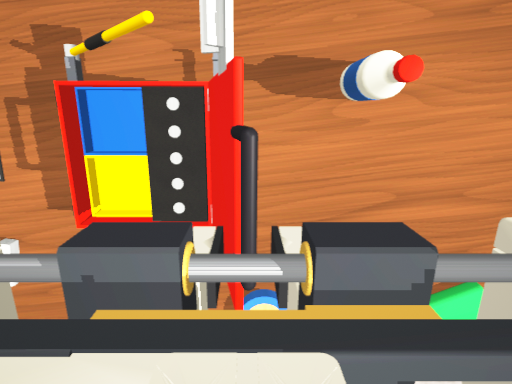

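The rod stands up (tip at (148,17)) and the bar, at column 249, lies between the fingers.

apply_moves --targets '[{"dp": [0,0,-0.02],"yaw": 0},{"dp": [0,0,-0.04],"yaw": 0},{"dp": [0,0,-0.06],"yaw": 0},{"dp": [0,0,-0.068],"yaw": 0},{"dp": [0,0,-0.068],"yaw": 0},{"dp": [0,0,-0.068],"yaw": 0}]'

```text
time_s: 15.25
tcp_pos: [0.611, 0.3028, 0.3235]
eef_rot: [-180.0, 0.0, 173.7]
contact_force: [-0.7, 0.0, 0.6]
gripper_width: 0.0265
gripper_force: 0.0
```

apply_moves --targets '[{"dp": [0,0,0],"yaw": 0},{"dp": [0,0,0],"yaw": 0},{"dp": [0,0,0],"yaw": 0},{"dp": [0,0,0],"yaw": 0},{"dp": [0,0,0],"yaw": 0},{"dp": [0,0,0],"yaw": 0}]' --grip 1 --squeeze 40

```text
time_s: 15.75
tcp_pos: [0.6112, 0.3032, 0.3238]
eef_rot: [179.9, 0.1, 173.7]
contact_force: [-1.4, 0.9, 5.4]
gripper_width: 0.0106
gripper_force: 40.0
```

```bash
python3 arc.py 1.78 1.43 16 e; python3 arc.py 1.43 1.37 6
```

```text
[0.612 0.302 0.321] [0.602 0.215 0.325]
[{"dp": [-0.0, -0.001, 0.0], "yaw": 0}, {"dp": [-0.0, -0.004, 0.001], "yaw": 0}, {"dp": [-0.001, -0.008, 0.002], "yaw": 0}, {"dp": [-0.002, -0.013, 0.003], "yaw": 0}, {"dp": [-0.002, -0.02, 0.004], "yaw": 0}, {"dp": [-0.003, -0.027, 0.005], "yaw": 0}, {"dp": [-0.004, -0.035, 0.005], "yaw": 0}, {"dp": [-0.005, -0.043, 0.006], "yaw": 0}, {"dp": [-0.006, -0.052, 0.006], "yaw": 0}, {"dp": [-0.007, -0.059, 0.006], "yaw": 0}, {"dp": [-0.008, -0.067, 0.006], "yaw": 0}, {"dp": [-0.008, -0.073, 0.006], "yaw": 0}, {"dp": [-0.009, -0.079, 0.005], "yaw": 0}, {"dp": [-0.009, -0.083, 0.005], "yaw": 0}, {"dp": [-0.01, -0.086, 0.005], "yaw": 0}, {"dp": [-0.01, -0.087, 0.004], "yaw": 0}]
[0.602 0.215 0.325] [0.6   0.2   0.323]
[{"dp": [-0.0, -0.002, -0.0], "yaw": 0}, {"dp": [-0.001, -0.005, -0.001], "yaw": 0}, {"dp": [-0.001, -0.007, -0.001], "yaw": 0}, {"dp": [-0.001, -0.01, -0.001], "yaw": 0}, {"dp": [-0.001, -0.012, -0.002], "yaw": 0}, {"dp": [-0.002, -0.015, -0.002], "yaw": 0}]
```

apply_moves --targets '[{"dp": [-0.0,-0.001,0.0],"yaw": 0},{"dp": [-0.0,-0.004,0.001],"yaw": 0},{"dp": [-0.001,-0.008,0.002],"yaw": 0},{"dp": [-0.002,-0.013,0.003],"yaw": 0},{"dp": [-0.002,-0.02,0.004],"yaw": 0},{"dp": [-0.003,-0.027,0.005],"yaw": 0},{"dp": [-0.004,-0.035,0.005],"yaw": 0},{"dp": [-0.005,-0.043,0.006],"yaw": 0},{"dp": [-0.006,-0.052,0.006],"yaw": 0},{"dp": [-0.007,-0.059,0.006],"yaw": 0},{"dp": [-0.008,-0.067,0.006],"yaw": 0},{"dp": [-0.008,-0.073,0.006],"yaw": 0},{"dp": [-0.009,-0.079,0.005],"yaw": 0},{"dp": [-0.009,-0.083,0.005],"yaw": 0},{"dp": [-0.01,-0.086,0.005],"yaw": 0},{"dp": [-0.01,-0.087,0.004],"yaw": 0}]'

```text
time_s: 17.08
tcp_pos: [0.6011, 0.2153, 0.3267]
eef_rot: [-180.0, 0.0, 173.6]
contact_force: [1.6, -0.3, 7.5]
gripper_width: 0.0106
gripper_force: 40.0
```

apply_moves --targets '[{"dp": [0.0,-0.002,0.0],"yaw": 0},{"dp": [-0.001,-0.005,-0.001],"yaw": 0},{"dp": [-0.001,-0.005,-0.001],"yaw": 0},{"dp": [-0.001,-0.005,-0.001],"yaw": 0}]'

```text
time_s: 17.42
tcp_pos: [0.6004, 0.2106, 0.326]
eef_rot: [180.0, 0.1, 173.6]
contact_force: [5.6, -0.3, 3.4]
gripper_width: 0.0108
gripper_force: 40.0
```

```bash
python3 rod.py; python3 -c "
from h import *
c=load('last.npz');save('s3',c['image'][100:220,220:350].repeat(4,0).repeat(4,1))"
```

```text
65
rod angle 0.8324297073809102 0.02900379225939165 0.23820492475208027 -0.14485540186724097
lid angle 1.4235567789885324 1641
```

View pics/s3.png

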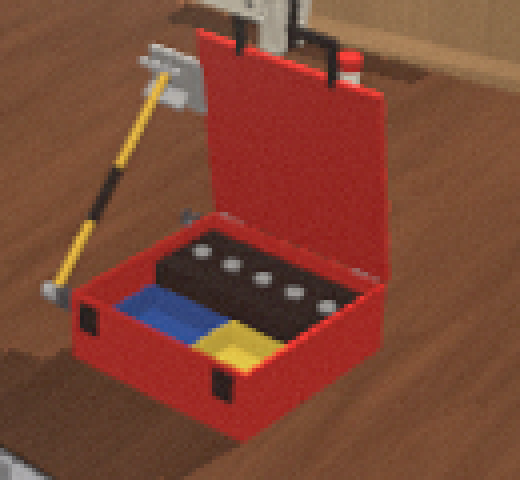

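The rod tip at crop (165,78) is entering the slot of the tab. I'll keep lowering gently until it resists.

apply_moves --targets '[{"dp": [0.0,-0.002,0.0],"yaw": 0},{"dp": [0.0,-0.004,-0.001],"yaw": 0},{"dp": [0.0,-0.005,-0.001],"yaw": 0},{"dp": [0.0,-0.005,-0.001],"yaw": 0}]'

```text
time_s: 17.8
tcp_pos: [0.5999, 0.206, 0.3251]
eef_rot: [179.9, 0.0, 173.7]
contact_force: [2.1, 1.2, 5.5]
gripper_width: 0.0106
gripper_force: 40.0
```

apply_moves --targets '[{"dp": [0.0,-0.002,0.0],"yaw": 0},{"dp": [0.0,-0.004,-0.001],"yaw": 0},{"dp": [0.0,-0.004,-0.001],"yaw": 0}]'

```text
time_s: 18.05
tcp_pos: [0.5999, 0.2047, 0.325]
eef_rot: [179.7, 0.1, 173.7]
contact_force: [-1.4, 11.0, 8.6]
gripper_width: 0.0112
gripper_force: 40.0
```

apply_moves --targets '[{"dp": [0,0.002,0],"yaw": 0},{"dp": [0,0.002,0],"yaw": 0},{"dp": [0,0.002,0],"yaw": 0},{"dp": [0,0.002,0],"yaw": 0},{"dp": [0,0.002,0],"yaw": 0},{"dp": [0,0.002,0],"yaw": 0}]' --grip 0.4

```text
time_s: 18.55
tcp_pos: [0.5996, 0.2036, 0.323]
eef_rot: [-180.0, -0.1, 173.6]
contact_force: [0.9, -0.5, -0.5]
gripper_width: 0.0262
gripper_force: 0.0
```

```bash
python3 rod.py; python3 -c "
from h import *
s=get_state();print(s['tcp_pos'],s['contact_force'],s['gripper_width'])"
```

```text
73
rod angle 0.8252780368913253 0.041062709761462736 0.2378405731357319 -0.14584225924115793
lid angle 1.4075774490343507 1603
[0.59970341 0.20361003 0.32316005] [-0.25297581 -0.89079818  0.04670858] 0.026051419093180248
```

The lid stays propped (1.40 rad, rod 0.82). I'll leave and look over the mat.

apply_moves --targets '[{"dp": [0,0,0.02],"yaw": 0},{"dp": [0,0,0.04],"yaw": 0},{"dp": [0,0,0.065],"yaw": 0},{"dp": [0,0,0.08],"yaw": 0},{"dp": [-0.02,-0.03,0.08],"yaw": 0},{"dp": [-0.04,-0.07,0.08],"yaw": 0},{"dp": [-0.06,-0.11,0.07],"yaw": 0},{"dp": [-0.08,-0.15,0.06],"yaw": 0},{"dp": [-0.1,-0.19,0.05],"yaw": 0},{"dp": [-0.11,-0.23,0.04],"yaw": 0},{"dp": [-0.12,-0.27,0.03],"yaw": 0},{"dp": [-0.12,-0.31,0.02],"yaw": 0},{"dp": [-0.12,-0.35,0.02],"yaw": 0},{"dp": [-0.12,-0.39,0.02],"yaw": 0},{"dp": [-0.12,-0.43,0.02],"yaw": 0},{"dp": [-0.12,-0.47,0.02],"yaw": 0},{"dp": [-0.12,-0.47,0.02],"yaw": 0},{"dp": [-0.12,-0.47,0.02],"yaw": 0},{"dp": [-0.12,-0.47,0.02],"yaw": 0}]' --grip -0.15

```text
time_s: 20.18
tcp_pos: [0.4794, -0.2666, 0.3431]
eef_rot: [180.0, -0.1, 173.5]
contact_force: [-1.5, 1.1, -0.5]
gripper_width: 0.0502
gripper_force: 0.0
```

```bash
python3 rod.py
cat > mat.py <<'E'
from h import *
c,s=wrist('wm'); print('tcp',s['tcp_pos'].round(4),s['eef_rot'].round(1),'w',s['gripper_width'].round(4),'t',s['time_s'])
P=cloud(c);H=hsv(c);h,sa,v=[H[...,i].astype(int) for i in range(3)]
A=(c['range_z']>0)&(P[...,0]>.38)&(P[...,0]<.66)&(P[...,1]<-.1)&(P[...,1]>-.48)&(P[...,2]<.06)
print('tops');
n,l,st,ce=cv2.connectedComponentsWithStats((A&(P[...,2]>.018)).astype(np.uint8))
for i in range(1,n):
    k=l==i
    if st[i,4]<30: continue
    zt=np.percentile(P[k][:,2],95); kt=k&(P[...,2]>zt-.006)
    q=P[kt]; (cx,cy),rad=cv2.minEnclosingCircle(q[:,:2].astype(np.float32))
    print(ce[i].round(0),st[i,4],'ztop',zt.round(4),'xy',round(cx,4),round(cy,4),'r',round(rad,4),'hue',np.median(h[k]),'sat',np.median(sa[k]))
E
python3 mat.py
python3 - <<'E'
from h import *
c=cams.capture('top');P=cloud(c);H=hsv(c);h,s,v=[H[...,i].astype(int) for i in range(3)]
k=(P[...,1]>-.05)&(P[...,1]<.3)&(P[...,0]>.4)&(P[...,0]<.75)&(P[...,2]<.05)
print('blue');blobs((h>100)&(h<125)&(s>150)&k,P,20);print('yel');blobs((h>22)&(h<34)&(s>150)&k,P,20)
np.savez('top2.npz',**c)
E
```

```text
72
rod angle 0.829765645911921 0.02609486536007982 0.23777504735606653 -0.14590291531666189
lid angle 1.4078177032469867 1621
blue
[223.  213.4] 511 med [0.5395 0.1039 0.0089] min [ 0.493  0.051 -0.003] max [0.588 0.157 0.043]
yel
[225.7 189.6] 578 med [0.6426 0.0901 0.0095] min [ 0.588  0.031 -0.003] max [0.696 0.146 0.048]Traceback (most recent call last):
  File "mat.py", line 2, in <module>
    c,s=wrist('wm'); print('tcp',s['tcp_pos'].round(4),s['eef_rot'].round(1),'w',s['gripper_width'].round(4),'t',s['time_s'])
                                                                                 ^^^^^^^^^^^^^^^^^^^^^^^^
AttributeError: 'float' object has no attribute 'round'
```

```bash
sed -i "s/s\['gripper_width'\].round(4)/round(s['gripper_width'],4)/" mat.py; python3 mat.py
```

```text
tcp [ 0.48   -0.2651  0.3438] [180.    0.  173.7] w 0.0505 t 20.3333
tops
[182. 139.] 311 ztop 0.0398 xy 0.4384 -0.3557 r 0.0134 hue 30.0 sat 2.0
[248. 138.] 106 ztop 0.0416 xy 0.4478 -0.2597 r 0.0078 hue 71.0 sat 190.0
[194. 155.] 121 ztop 0.0411 xy 0.4644 -0.3423 r 0.008 hue 71.0 sat 192.0
[307. 194.] 286 ztop 0.0393 xy 0.5427 -0.1792 r 0.0134 hue 40.0 sat 3.0
```

View pics/wm.png

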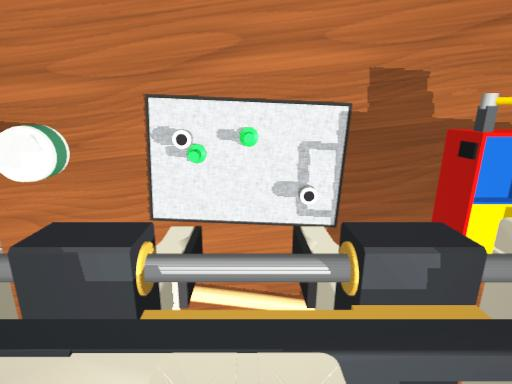

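The mat now shows sockets at (182,140) and (309,196), and tabs at (248,137) and (197,153). The second tab has been knocked next to a socket, so I'll take it first, gripping across the line between the two.

apply_moves --targets '[{"dp": [-0.005,-0.03,0.0],"yaw": 7},{"dp": [-0.01,-0.06,0],"yaw": 14},{"dp": [-0.0155,-0.077,-0.03],"yaw": 21},{"dp": [-0.0155,-0.077,-0.065],"yaw": 28},{"dp": [-0.0155,-0.077,-0.1],"yaw": 33.5},{"dp": [-0.0155,-0.077,-0.135],"yaw": 33.5},{"dp": [-0.0155,-0.077,-0.17],"yaw": 33.5},{"dp": [-0.0155,-0.077,-0.205],"yaw": 33.5},{"dp": [-0.0155,-0.077,-0.24],"yaw": 33.5},{"dp": [-0.0155,-0.077,-0.24],"yaw": 33.5},{"dp": [-0.0155,-0.077,-0.24],"yaw": 33.5}]'

```text
time_s: 21.3
tcp_pos: [0.464, -0.342, 0.1029]
eef_rot: [179.9, -0.2, -152.8]
contact_force: [0.7, 0.4, 0.6]
gripper_width: 0.0507
gripper_force: 0.0
```

```bash
python3 mat.py
```

```text
tcp [ 0.464  -0.342   0.1029] [ 179.9   -0.2 -152.8] w 0.0507 t 21.3
tops
[245. 174.] 1283 ztop 0.0394 xy 0.439 -0.3557 r 0.0135 hue 40.0 sat 3.0
[245. 214.] 550 ztop 0.0409 xy 0.4649 -0.3423 r 0.0083 hue 71.0 sat 194.0
```

apply_moves --targets '[{"dp": [0.001,0,-0.025],"yaw": 0},{"dp": [0.001,0,-0.05],"yaw": 0},{"dp": [0.001,0,-0.066],"yaw": 0},{"dp": [0.001,0,-0.066],"yaw": 0},{"dp": [0.001,0,-0.066],"yaw": 0}]'

```text
time_s: 21.77
tcp_pos: [0.4668, -0.3434, 0.0396]
eef_rot: [-179.9, 0.1, -152.8]
contact_force: [0.7, 0.5, -0.0]
gripper_width: 0.0503
gripper_force: 0.0
```

apply_moves --targets '[{"dp": [0,0,0],"yaw": 0},{"dp": [0,0,0],"yaw": 0},{"dp": [0,0,0],"yaw": 0},{"dp": [0,0,0],"yaw": 0},{"dp": [0,0,0],"yaw": 0},{"dp": [0,0,0],"yaw": 0}]' --grip 1 --squeeze 25

```text
time_s: 22.27
tcp_pos: [0.4655, -0.3431, 0.0379]
eef_rot: [-180.0, 0.0, -152.9]
contact_force: [0.1, 0.0, 0.2]
gripper_width: 0.0157
gripper_force: 0.1
```

apply_moves --targets '[{"dp": [0,0,0],"yaw": 0},{"dp": [0,0,0],"yaw": 0},{"dp": [0,0,0.02],"yaw": 0},{"dp": [0,0,0.05],"yaw": 0},{"dp": [0,0,0.08],"yaw": 0},{"dp": [0,0,0.11],"yaw": 0},{"dp": [0,0,0.14],"yaw": 0},{"dp": [0,0,0.165],"yaw": 0},{"dp": [0.015,0.03,0.17],"yaw": -5},{"dp": [0.03,0.06,0.17],"yaw": -11},{"dp": [0.045,0.095,0.17],"yaw": -17},{"dp": [0.06,0.13,0.17],"yaw": -23},{"dp": [0.075,0.165,0.17],"yaw": -29},{"dp": [0.09,0.2,0.17],"yaw": -33.5},{"dp": [0.106,0.235,0.17],"yaw": -33.5},{"dp": [0.122,0.27,0.17],"yaw": -33.5},{"dp": [0.138,0.305,0.17],"yaw": -33.5},{"dp": [0.155,0.34,0.17],"yaw": -33.5},{"dp": [0.172,0.375,0.17],"yaw": -33.5},{"dp": [0.185,0.4,0.17],"yaw": -33.5}]'

```text
time_s: 23.93
tcp_pos: [0.6511, 0.0599, 0.2071]
eef_rot: [180.0, -0.0, 173.7]
contact_force: [0.3, -0.4, 0.2]
gripper_width: 0.0144
gripper_force: 25.0
```

apply_moves --targets '[{"dp": [0.0135,0.0295,0],"yaw": 0},{"dp": [0.0135,0.0295,0],"yaw": 0},{"dp": [0.0135,0.0295,0],"yaw": 0},{"dp": [0.0135,0.0295,0],"yaw": 0}]'

```text
time_s: 24.27
tcp_pos: [0.6635, 0.0865, 0.2068]
eef_rot: [-180.0, -0.1, 173.7]
contact_force: [0.2, 0.1, 0.1]
gripper_width: 0.0145
gripper_force: 25.0
```

```bash
cat > tray.py <<'E'
from h import *
c,s=wrist('wt'); print('tcp',s['tcp_pos'].round(4),s['eef_rot'].round(1),'w',round(s['gripper_width'],4),'f',s['gripper_force'])
P=cloud(c);H=hsv(c);h,sa,v=[H[...,i].astype(int) for i in range(3)]
k=(P[...,2]<.05)&(c['range_z']>0)
print('blue');blobs((h>100)&(h<125)&(sa>150)&k,P,200);print('yel');blobs((h>22)&(h<34)&(sa>150)&k,P,200)
E
python3 tray.py
```

```text
tcp [0.6635 0.0865 0.2068] [-1.800e+02 -1.000e-01  1.737e+02] w 0.0145 f 24.999967217445374
blue
[245.8  50.8] 11914 med [0.5351 0.0995 0.0104] min [0.485 0.042 0.008] max [0.592 0.16  0.04 ]
yel
[245.6 155.2] 10875 med [0.6388 0.0878 0.0105] min [0.582 0.029 0.007] max [0.697 0.149 0.04 ]
```

View pics/wt.png

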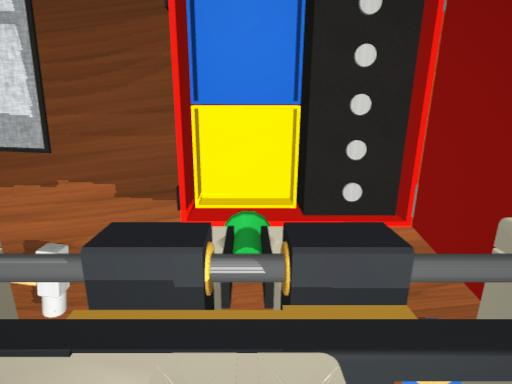

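The green tab is held at (247,228), over the yellow tray's +x end.

apply_moves --targets '[{"dp": [-0.003,-0.001,-0.03],"yaw": 0},{"dp": [-0.003,-0.001,-0.065],"yaw": 0},{"dp": [-0.003,-0.001,-0.1],"yaw": 0},{"dp": [-0.003,-0.001,-0.13],"yaw": 0},{"dp": [-0.003,-0.001,-0.15],"yaw": 0},{"dp": [-0.003,-0.001,-0.16],"yaw": 0},{"dp": [-0.003,-0.001,-0.16],"yaw": 0},{"dp": [-0.003,-0.001,-0.16],"yaw": 0},{"dp": [-0.003,-0.001,-0.16],"yaw": 0}]'

```text
time_s: 25.07
tcp_pos: [0.6619, 0.0854, 0.0494]
eef_rot: [179.9, 0.1, 173.6]
contact_force: [-0.2, -1.1, 0.1]
gripper_width: 0.0148
gripper_force: 25.0
```

apply_moves --targets '[{"dp": [0,0,0],"yaw": 0},{"dp": [0,0,0],"yaw": 0},{"dp": [0,0,0],"yaw": 0},{"dp": [0,0,0],"yaw": 0},{"dp": [0,0,0.03],"yaw": 0},{"dp": [0,0,0.07],"yaw": 0},{"dp": [0,0,0.11],"yaw": 0},{"dp": [0,0,0.15],"yaw": 0},{"dp": [0,0,0.16],"yaw": 0}]' --grip 0.1

```text
time_s: 25.82
tcp_pos: [0.6638, 0.086, 0.2157]
eef_rot: [179.8, 0.6, 173.7]
contact_force: [1.6, -0.1, -0.2]
gripper_width: 0.0391
gripper_force: 0.0
```

apply_moves --targets '[{"dp": [-0.021,-0.035,0],"yaw": 0},{"dp": [-0.042,-0.07,0],"yaw": 0},{"dp": [-0.063,-0.105,0],"yaw": 0},{"dp": [-0.084,-0.14,0],"yaw": 0},{"dp": [-0.105,-0.175,0],"yaw": 0},{"dp": [-0.127,-0.21,0],"yaw": 0},{"dp": [-0.148,-0.245,0],"yaw": 0},{"dp": [-0.17,-0.28,0],"yaw": 0},{"dp": [-0.192,-0.315,0],"yaw": 0},{"dp": [-0.213,-0.345,-0.02],"yaw": 0},{"dp": [-0.213,-0.345,-0.05],"yaw": 0},{"dp": [-0.213,-0.345,-0.08],"yaw": 0},{"dp": [-0.213,-0.345,-0.1],"yaw": 0},{"dp": [-0.213,-0.345,-0.1],"yaw": 0},{"dp": [-0.213,-0.345,-0.1],"yaw": 0}]'

```text
time_s: 27.07
tcp_pos: [0.4474, -0.2596, 0.1073]
eef_rot: [-180.0, -0.1, 173.6]
contact_force: [0.8, -0.8, 0.4]
gripper_width: 0.0395
gripper_force: 0.0
```

```bash
python3 mat.py
```

```text
tcp [ 0.4474 -0.2596  0.1073] [-1.800e+02 -1.000e-01  1.736e+02] w 0.0395 t 27.0667
tops
[117. 209.] 1034 ztop 0.0393 xy 0.4388 -0.3552 r 0.0138 hue 40.0 sat 6.0
[247. 211.] 527 ztop 0.041 xy 0.448 -0.2595 r 0.0083 hue 71.0 sat 194.0
```

apply_moves --targets '[{"dp": [0,0,-0.03],"yaw": 0},{"dp": [0,0,-0.055],"yaw": 0},{"dp": [0,0,-0.07],"yaw": 0},{"dp": [0,0,-0.07],"yaw": 0},{"dp": [0,0,-0.07],"yaw": 0}]'

```text
time_s: 27.53
tcp_pos: [0.4488, -0.2596, 0.0387]
eef_rot: [-180.0, 0.0, 173.7]
contact_force: [0.6, 0.1, 0.7]
gripper_width: 0.0394
gripper_force: 0.0
```

apply_moves --targets '[{"dp": [0,0,0],"yaw": 0},{"dp": [0,0,0],"yaw": 0},{"dp": [0,0,0],"yaw": 0},{"dp": [0,0,0],"yaw": 0},{"dp": [0,0,0],"yaw": 0},{"dp": [0,0,0],"yaw": 0},{"dp": [0,0,0],"yaw": 0},{"dp": [0,0,0.02],"yaw": 0},{"dp": [0,0,0.05],"yaw": 0},{"dp": [0,0,0.08],"yaw": 0},{"dp": [0,0,0.11],"yaw": 0},{"dp": [0,0,0.14],"yaw": 0},{"dp": [0,0,0.17],"yaw": 0}]' --grip 1 --squeeze 25

```text
time_s: 28.62
tcp_pos: [0.4474, -0.2594, 0.2092]
eef_rot: [180.0, 0.0, 173.6]
contact_force: [1.2, -0.7, 0.2]
gripper_width: 0.0144
gripper_force: 25.0
```

apply_moves --targets '[{"dp": [0.017,0.035,0],"yaw": 0},{"dp": [0.034,0.07,0],"yaw": 0},{"dp": [0.051,0.105,0],"yaw": 0},{"dp": [0.068,0.14,0],"yaw": 0},{"dp": [0.085,0.175,0],"yaw": 0},{"dp": [0.102,0.21,0],"yaw": 0},{"dp": [0.119,0.245,0],"yaw": 0},{"dp": [0.136,0.28,0],"yaw": 0},{"dp": [0.153,0.315,0],"yaw": 0},{"dp": [0.17,0.35,0],"yaw": 0},{"dp": [0.17,0.35,0],"yaw": 0},{"dp": [0.17,0.35,0],"yaw": 0}]'

```text
time_s: 29.62
tcp_pos: [0.6181, 0.0924, 0.2066]
eef_rot: [-180.0, -0.1, 173.8]
contact_force: [-0.7, -0.8, -1.3]
gripper_width: 0.0146
gripper_force: 25.0
```

```bash
cat >> tray.py <<'E'
print('green');blobs((h>45)&(h<80)&(sa>130)&(c['range_z']>0),P,40)
E
python3 tray.py
```

```text
tcp [0.6181 0.0924 0.2066] [-1.800e+02 -1.000e-01  1.738e+02] w 0.0146 f 25.00002533197403
blue
[245.2  93.2] 12478 med [0.5295 0.1002 0.0105] min [0.478 0.042 0.007] max [0.595 0.161 0.039]
yel
[244.7 184.7] 6828 med [0.6258 0.0897 0.0103] min [0.581 0.033 0.008] max [0.68  0.149 0.039]
green
[246.7 229.4] 1441 med [0.6104 0.0932 0.1827] min [0.602 0.073 0.014] max [0.657 0.106 0.211]
```

apply_moves --targets '[{"dp": [-0.001,-0.002,-0.03],"yaw": 0},{"dp": [-0.001,-0.002,-0.065],"yaw": 0},{"dp": [-0.001,-0.002,-0.1],"yaw": 0},{"dp": [-0.001,-0.002,-0.13],"yaw": 0},{"dp": [-0.001,-0.002,-0.15],"yaw": 0},{"dp": [-0.001,-0.002,-0.16],"yaw": 0},{"dp": [-0.001,-0.002,-0.16],"yaw": 0},{"dp": [-0.001,-0.002,-0.16],"yaw": 0},{"dp": [-0.001,-0.002,-0.16],"yaw": 0}]'

```text
time_s: 30.42
tcp_pos: [0.6178, 0.0885, 0.0492]
eef_rot: [179.9, 0.1, 173.6]
contact_force: [-0.7, 0.2, 0.4]
gripper_width: 0.0148
gripper_force: 25.0
```

apply_moves --targets '[{"dp": [0,0,0],"yaw": 0},{"dp": [0,0,0],"yaw": 0},{"dp": [0,0,0],"yaw": 0},{"dp": [0,0,0],"yaw": 0},{"dp": [0,0,0.03],"yaw": 0},{"dp": [0,0,0.07],"yaw": 0},{"dp": [0,0,0.11],"yaw": 0},{"dp": [0,0,0.15],"yaw": 0},{"dp": [0,0,0.16],"yaw": 0}]' --grip 0.0

```text
time_s: 31.17
tcp_pos: [0.6197, 0.0891, 0.2153]
eef_rot: [179.8, 0.5, 173.7]
contact_force: [1.8, -0.3, 0.4]
gripper_width: 0.0441
gripper_force: 0.0
```

apply_moves --targets '[{"dp": [-0.01,-0.035,0],"yaw": 0},{"dp": [-0.02,-0.07,0],"yaw": 0},{"dp": [-0.03,-0.105,0],"yaw": 0},{"dp": [-0.04,-0.14,0],"yaw": 0},{"dp": [-0.05,-0.175,0],"yaw": 0},{"dp": [-0.06,-0.21,0],"yaw": 0},{"dp": [-0.07,-0.245,0],"yaw": 0},{"dp": [-0.075,-0.268,-0.02],"yaw": 0},{"dp": [-0.075,-0.268,-0.05],"yaw": 0},{"dp": [-0.075,-0.268,-0.08],"yaw": 0},{"dp": [-0.075,-0.268,-0.1],"yaw": 0},{"dp": [-0.075,-0.268,-0.1],"yaw": 0},{"dp": [-0.075,-0.268,-0.1],"yaw": 0}]' --grip -0.15

```text
time_s: 32.25
tcp_pos: [0.5414, -0.1796, 0.1072]
eef_rot: [-180.0, -0.1, 173.7]
contact_force: [0.4, 0.1, 1.0]
gripper_width: 0.0503
gripper_force: 0.0
```

```bash
python3 mat.py
```

```text
tcp [ 0.5414 -0.1796  0.1072] [-1.800e+02 -1.000e-01  1.737e+02] w 0.0503 t 32.25
tops
[248. 213.] 1207 ztop 0.0393 xy 0.5431 -0.1785 r 0.0136 hue 36.0 sat 3.0
```

apply_moves --targets '[{"dp": [0.001,0.001,-0.03],"yaw": 0},{"dp": [0.001,0.001,-0.06],"yaw": 0},{"dp": [0.001,0.001,-0.074],"yaw": 0},{"dp": [0.001,0.001,-0.074],"yaw": 0},{"dp": [0.001,0.001,-0.074],"yaw": 0}]'

```text
time_s: 32.72
tcp_pos: [0.544, -0.1785, 0.0348]
eef_rot: [-180.0, 0.1, 173.7]
contact_force: [0.2, -0.1, 0.4]
gripper_width: 0.0505
gripper_force: 0.0
```

apply_moves --targets '[{"dp": [0,0,0],"yaw": 0},{"dp": [0,0,0],"yaw": 0},{"dp": [0,0,0],"yaw": 0},{"dp": [0,0,0],"yaw": 0},{"dp": [0,0,0],"yaw": 0},{"dp": [0,0,0],"yaw": 0},{"dp": [0,0,0],"yaw": 0},{"dp": [0,0,0.02],"yaw": 0},{"dp": [0,0,0.05],"yaw": 0},{"dp": [0,0,0.08],"yaw": 0},{"dp": [0,0,0.11],"yaw": 0},{"dp": [0,0,0.14],"yaw": 0},{"dp": [0,0,0.17],"yaw": 0}]' --grip 1 --squeeze 35

```text
time_s: 33.8
tcp_pos: [0.5423, -0.1785, 0.205]
eef_rot: [180.0, -0.0, 173.6]
contact_force: [0.2, -0.4, -1.4]
gripper_width: 0.0259
gripper_force: 35.0
```

apply_moves --targets '[{"dp": [0.002,0.035,0],"yaw": 0},{"dp": [0.004,0.07,0],"yaw": 0},{"dp": [0.006,0.105,0],"yaw": 0},{"dp": [0.008,0.14,0],"yaw": 0},{"dp": [0.01,0.175,0],"yaw": 0},{"dp": [0.012,0.21,0],"yaw": 0},{"dp": [0.014,0.245,0],"yaw": 0},{"dp": [0.0145,0.2755,0],"yaw": 0},{"dp": [0.0145,0.2755,0],"yaw": 0},{"dp": [0.0145,0.2755,0],"yaw": 0},{"dp": [0.0145,0.2755,-0.03],"yaw": 0},{"dp": [0.0145,0.2755,-0.06],"yaw": 0},{"dp": [0.0145,0.2755,-0.09],"yaw": 0},{"dp": [0.0145,0.2755,-0.09],"yaw": 0}]'

```text
time_s: 34.97
tcp_pos: [0.5536, 0.0945, 0.1082]
eef_rot: [-179.8, -0.5, 173.5]
contact_force: [-0.7, -0.6, -1.1]
gripper_width: 0.026
gripper_force: 35.0
```

apply_moves --targets '[{"dp": [0,0,-0.02],"yaw": 0},{"dp": [0,0,-0.04],"yaw": 0},{"dp": [0,0,-0.06],"yaw": 0},{"dp": [0,0,-0.071],"yaw": 0},{"dp": [0,0,-0.071],"yaw": 0},{"dp": [0,0,-0.071],"yaw": 0}]'

```text
time_s: 35.47
tcp_pos: [0.5578, 0.0966, 0.0434]
eef_rot: [-180.0, 0.0, 173.6]
contact_force: [0.4, -0.6, -0.6]
gripper_width: 0.0257
gripper_force: 35.0
```

apply_moves --targets '[{"dp": [0,0,0],"yaw": 0},{"dp": [0,0,0],"yaw": 0},{"dp": [0,0,0],"yaw": 0},{"dp": [0,0,0],"yaw": 0},{"dp": [0,0,0.03],"yaw": 0},{"dp": [0,0,0.07],"yaw": 0},{"dp": [0,0,0.11],"yaw": 0},{"dp": [0,0,0.15],"yaw": 0},{"dp": [0,0,0.16],"yaw": 0}]' --grip 0.0

```text
time_s: 36.22
tcp_pos: [0.5602, 0.0978, 0.2101]
eef_rot: [179.8, 0.5, 173.7]
contact_force: [1.4, 0.0, 1.0]
gripper_width: 0.0438
gripper_force: 0.0
```

apply_moves --targets '[{"dp": [-0.009,-0.035,0],"yaw": 0},{"dp": [-0.018,-0.07,0],"yaw": 0},{"dp": [-0.027,-0.105,0],"yaw": 0},{"dp": [-0.036,-0.14,0],"yaw": 0},{"dp": [-0.045,-0.175,0],"yaw": 0},{"dp": [-0.054,-0.21,0],"yaw": 0},{"dp": [-0.063,-0.245,0],"yaw": 0},{"dp": [-0.072,-0.28,0],"yaw": 0},{"dp": [-0.081,-0.315,0],"yaw": 0},{"dp": [-0.09,-0.35,0],"yaw": 0},{"dp": [-0.1,-0.385,0],"yaw": 0},{"dp": [-0.109,-0.42,0],"yaw": 0},{"dp": [-0.118,-0.4525,-0.02],"yaw": 0},{"dp": [-0.118,-0.4525,-0.05],"yaw": 0},{"dp": [-0.118,-0.4525,-0.08],"yaw": 0},{"dp": [-0.118,-0.4525,-0.1],"yaw": 0},{"dp": [-0.118,-0.4525,-0.1],"yaw": 0},{"dp": [-0.118,-0.4525,-0.1],"yaw": 0}]' --grip -0.15

```text
time_s: 37.72
tcp_pos: [0.4389, -0.3555, 0.1022]
eef_rot: [180.0, -0.1, 173.7]
contact_force: [0.5, 0.2, 0.5]
gripper_width: 0.0504
gripper_force: 0.0
```

```bash
python3 mat.py
```

```text
tcp [ 0.4389 -0.3555  0.1022] [ 1.800e+02 -1.000e-01  1.737e+02] w 0.0504 t 37.7167
tops
[246. 213.] 1260 ztop 0.0393 xy 0.4388 -0.3557 r 0.0137 hue 38.5 sat 3.0
```

apply_moves --targets '[{"dp": [0,0,-0.03],"yaw": 0},{"dp": [0,0,-0.055],"yaw": 0},{"dp": [0,0,-0.069],"yaw": 0},{"dp": [0,0,-0.069],"yaw": 0},{"dp": [0,0,-0.069],"yaw": 0}]'

```text
time_s: 38.18
tcp_pos: [0.4404, -0.3558, 0.0349]
eef_rot: [-180.0, 0.1, 173.7]
contact_force: [0.3, -0.2, 0.8]
gripper_width: 0.0505
gripper_force: 0.0
```

apply_moves --targets '[{"dp": [0,0,0],"yaw": 0},{"dp": [0,0,0],"yaw": 0},{"dp": [0,0,0],"yaw": 0},{"dp": [0,0,0],"yaw": 0},{"dp": [0,0,0],"yaw": 0},{"dp": [0,0,0],"yaw": 0},{"dp": [0,0,0],"yaw": 0},{"dp": [0,0,0.02],"yaw": 0},{"dp": [0,0,0.05],"yaw": 0},{"dp": [0,0,0.08],"yaw": 0},{"dp": [0,0,0.11],"yaw": 0},{"dp": [0,0,0.14],"yaw": 0},{"dp": [0,0,0.17],"yaw": 0}]' --grip 1 --squeeze 35

```text
time_s: 39.27
tcp_pos: [0.4389, -0.3553, 0.2051]
eef_rot: [180.0, -0.0, 173.6]
contact_force: [0.6, -1.2, -1.2]
gripper_width: 0.0255
gripper_force: 35.0
```

apply_moves --targets '[{"dp": [0.006,0.035,0],"yaw": 0},{"dp": [0.012,0.07,0],"yaw": 0},{"dp": [0.018,0.105,0],"yaw": 0},{"dp": [0.024,0.14,0],"yaw": 0},{"dp": [0.03,0.175,0],"yaw": 0},{"dp": [0.036,0.21,0],"yaw": 0},{"dp": [0.042,0.245,0],"yaw": 0},{"dp": [0.048,0.28,0],"yaw": 0},{"dp": [0.054,0.315,0],"yaw": 0},{"dp": [0.06,0.35,0],"yaw": 0},{"dp": [0.066,0.385,0],"yaw": 0},{"dp": [0.072,0.42,0],"yaw": 0},{"dp": [0.076,0.457,0],"yaw": 0},{"dp": [0.076,0.457,0],"yaw": 0},{"dp": [0.076,0.457,0],"yaw": 0},{"dp": [0.076,0.457,0],"yaw": 0}]'

```text
time_s: 40.6
tcp_pos: [0.5149, 0.1014, 0.2032]
eef_rot: [-180.0, -0.1, 173.7]
contact_force: [-0.6, -0.9, -0.5]
gripper_width: 0.0258
gripper_force: 35.0
```

```bash
python3 tray.py | head -3; python3 rod.py
```

```text
tcp [0.5149 0.1014 0.2032] [-1.800e+02 -1.000e-01  1.737e+02] w 0.0258 f 34.99989977572113
blue
[247.5 189.8] 6615 med [0.528  0.1019 0.0102] min [0.484 0.045 0.007] max [0.586 0.16  0.039]
30
rod angle 0.8438291824003341 0.04818697263298397 0.07759079174497265 -0.14761635332204165
lid angle 1.407678707533587 1498
```

apply_moves --targets '[{"dp": [0,0,-0.03],"yaw": 0},{"dp": [0,0,-0.06],"yaw": 0},{"dp": [0,0,-0.09],"yaw": 0},{"dp": [0,0,-0.12],"yaw": 0},{"dp": [0,0,-0.14],"yaw": 0},{"dp": [0,0,-0.155],"yaw": 0},{"dp": [0,0,-0.16],"yaw": 0},{"dp": [0,0,-0.16],"yaw": 0},{"dp": [0,0,-0.16],"yaw": 0}]'

```text
time_s: 41.45
tcp_pos: [0.5158, 0.101, 0.0442]
eef_rot: [180.0, 0.0, 173.6]
contact_force: [0.5, 0.2, -1.0]
gripper_width: 0.026
gripper_force: 35.0
```

apply_moves --targets '[{"dp": [0,0,0],"yaw": 0},{"dp": [0,0,0],"yaw": 0},{"dp": [0,0,0],"yaw": 0},{"dp": [0,0,0],"yaw": 0},{"dp": [0,0,0.03],"yaw": 0},{"dp": [0,0,0.07],"yaw": 0},{"dp": [0,0,0.11],"yaw": 0},{"dp": [0,0,0.15],"yaw": 0},{"dp": [0,0,0.18],"yaw": 0},{"dp": [0.0,-0.04,0.2],"yaw": 0},{"dp": [0.0,-0.08,0.2],"yaw": 0},{"dp": [0.0,-0.12,0.2],"yaw": 0},{"dp": [0.0,-0.16,0.2],"yaw": 0},{"dp": [0.0,-0.16,0.2],"yaw": 0},{"dp": [0.0,-0.16,0.2],"yaw": 0}]' --grip 0.0

```text
time_s: 42.7
tcp_pos: [0.515, -0.0605, 0.2439]
eef_rot: [180.0, 0.0, 173.4]
contact_force: [0.3, 0.3, -0.5]
gripper_width: 0.0442
gripper_force: 0.0
```

```bash
python3 rod.py
python3 - <<'E'
from h import *
c,s=wrist(); a=c['image']; b=cams.capture('scene')['image'][90:270,140:400]
b=cv2.resize(b,(512,354)); c2=cv2.resize(a,(400,300)); b2=cv2.resize(b,(400,300))
save('fin',np.hstack([c2,b2]))
E
```

```text
73
rod angle 0.8310714941564716 0.03291406439205856 0.23942854660799393 -0.14558865867819928
lid angle 1.4074301957282265 1619
```

View pics/fin.png

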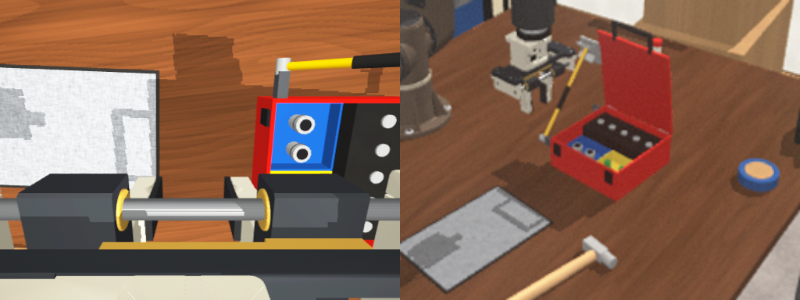

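The mat is empty. Both sockets stand in the blue tray at (303,124) and (300,152), the lid is still propped, and green shows in the yellow tray. I'll check that both tabs are there, then hand in.

Run:
```python
from h import *
for n in('top','scene'):
    c=cams.capture(n);P=cloud(c);H=hsv(c);h,s,v=[H[...,i].astype(int) for i in range(3)]
    m=(h>40)&(h<85)&(s>100)&(P[...,0]<.8)&(P[...,0]>.3)&(P[...,1]<.3)
    print(n);blobs(m&(P[...,2]<.06),P,3)
```

```text
top
[226.8 184.5] 16 med [0.6614 0.0829 0.0353] min [0.655 0.074 0.011] max [0.667 0.094 0.049]
scene
[274.6 187.3] 14 med [0.6203 0.0858 0.0395] min [0.614 0.077 0.03 ] max [0.628 0.093 0.047]
```

```bash
python3 -c "
from plant import r
print(r.close_job())"
```

```text
the job is handed in; nothing more can be done
None
```

The lid is propped open on the rod, both sockets are in the blue tray, both green tabs are in the yellow tray, the hammer, spray bottle and wax tin were not touched, and the job was handed in at about 43 s.

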